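# Set the crank-handled air valve two turns open and hold it

### The arm

A 6-joint arm with a two-finger parallel gripper is mounted at the origin on the work surface. World frame = base frame: x ahead of the robot, y to its left, z up, the work surface at z = 0. Lengths are in m, angles in rad, forces in N, time in s.
With the tool pointing down it reaches from about 0.4 to 0.825 m from the base axis. Payload 7 kg.
Tool frame: the origin (TCP) lies between the finger pads, 19 mm behind the fingertips; this is the grasp point; z points along the fingers, y is the direction in which the jaws open and shut (so a half turn about z gives the same grasp; the last joint's range is limited). The gripper opens to 88 mm and grips with 3 to 60 N. Pads are 19 mm wide; open, the fingers measure 130 mm over their backs; the gripper's body (78 mm by 193 mm) begins 47 mm behind the grasp point.
Start: joints at [1.624, 0.359, 0.012, 0, -1.224, -0.288], TCP at [0.157, 0.656, 0.245] pointing down, gripper open.
Joint ranges: [-3.07, 3.07], [-1.43, 2.12], [-1.02, 1.25], [-3.03, 1.67], [-3.05, -0], [-3.03, 3.03]. Speed limits (rad/s): [2.39, 2.39, 3.01, 3.14, 3.14, 3.14].

### API

Orientations are given as [roll, pitch, yaw] about the fixed x, y, z axes, in that order (R = Rz(yaw) Ry(pitch) Rx(roll)).
In Python, from station import arm gives the robot as it stands.
- The arm moves only by the tool move_arm, never from a script. Its argument "deltas" is a list of rows, each a list of 6 numbers: the shift along the world's x, y, z in mm, then the turn, a rotation vector about the world's x, y, z in degrees. In form: [[tx, ty, tz, ax, ay, az], ...]. A call has exactly 5 rows; each row shifts and turns the commanded pose from where the row before left it; what a row does not reach is not made up. A row lasts 1/12 s, in which the tool goes at most 41.7 mm and 7.16 degrees, less where a joint would pass 70% of its speed; a pose out of reach is approached as far as the arm can. A call with a gripper value outside its range is refused whole. "claw" is the closure in counts, from 0 (fully open) to 255 (shut), set as the call begins (left out, the last holds). The fingers move at their own pace and stop on an object; "squeeze" is the grip in N (left out, the last holds). Time passes only in rows, so rows that do not move let the fingers close, or fill a call up. It gives the time, the measured TCP pose, the force and the opening at its end, in the units of the state.
- arm.get_state(): the state, without advancing time (a new reading comes with each control period).
- arm.grab_frame(name): name is "scene" or "side" or "wrist"; returns the picture (400x640x3 uint8, red, green, blue); there is no depth.
- arm.calibration(name): a dict with "intrinsics" (3x3 intrinsics, pixels), "T" (4x4, takes a point from camera to world coordinates); the wrist camera has in their place "mount" (4x4, takes a point from camera to tool coordinates, whose origin is the TCP and whose axes are the flange's). Camera axes: x right, y up, looking along -z (the intrinsics and any distortion apply to the point x, -y, -z); pixel columns grow to the right and rows downward; lengths in m; the calibration is good to about 2 mm. A picture is of the moment at which its call begins: read the wrist's pose just before it. calibration takes no time and is no camera call.
- arm.job_done(): hands the job in, once; it reports no verdict.
Trained networks look in the newest picture that a camera, given by its name, has taken for a name from the list of things; names that differ only in an ending like _2 or _b are one class to them, and where a whole thing is asked for, a point or a joint stands for the part that bears it (a point fixed in the world has none). Each returns a list of dicts, best first, with "score" (0 to 1); they miss things now and then, are a little off and sometimes report something else, mostly with a low value. They report only what shows in the picture. A call takes as long as a camera call. They do not tell look-alikes from the thing itself.
- arm.spot_in(thing, camera): "xy" ([column, row] in pixels, amid what is visible of it).
- arm.masks_of(thing, camera): "pixels" (400x640 bool, what is visible of it) and "xy" ([column, row] in pixels, amid what is visible of it).
- arm.spot_point(thing, camera): "xy" ([column, row] in pixels: a listed point, or the origin of a listed thing).
The state is a dict: "t": time; "q": joint angles; "qd": joint speeds; "joint_efforts": joint torques, N m; "eef_pos": TCP position; "ee_rot": TCP orientation; "force": force on the tool from outside, world axes, zero at the start; "moment": the same for the moment, N m; "width": finger opening in m.
Only numpy, scipy, OpenCV 4.12 (cv2) and the standard library are available. Lean on these libraries where they do the work, as an engineer would, in place of code of your own. Each camera call takes 0.05 s, during which the arm holds its last target. There are 200 camera calls.

### The job

Set the air valve that has the crank handle on its handwheel: turn it clockwise (seen from above) until it is fully closed against its stop, then back it off exactly two full turns. Finish with the gripper still holding the handle steady there, as if for a colleague to tighten the lock nut; do not let go. Leave the other valve's plain handwheel and everything else on the bench as they are.

Things in the scene. Friction and masses are not known exactly. Their poses are not given: they have to be found in the camera images.
- valve: the air valve to set, fixed to the bench: brass valve body with a pipe stub (130 mm long, along its y axis) on a 90 x 90 mm steel plate, upright stem; origin on the stem axis at bench level, z up. On top, 80 mm above the bench, sits a dark spoked handwheel (rim centreline radius 55 mm, rim 12 mm thick, top of the rim 93 mm above the bench) with an upright revolving handle on its rim
- crank (a joint): angle of that handwheel in rad, counted over turns: 0 = fully closed at its hard stop (handle on the valve body's own +x side), growing counter-clockwise seen from above as it opens; one turn = 6.283; limit 5 turns open. Friction of about 2 N at the handle; it stays where it is left. Starts about 0.5 to 1.25 turns open
- handle: the upright black revolving handle on the handwheel's rim, a round grip 23 mm in diameter and 47 mm tall, 55 mm from the stem axis; it spins freely about its own vertical axis, so a gripper holding it need not turn. Origin at the centre of its underside, 94 mm above the bench; its top is 141 mm above the bench
- wheel2 (a joint): angle in rad of the handwheel of the other valve (same brass body and plate, but a plain spoked handwheel of rim radius 45 mm without any handle, top of its rim 93 mm above the bench); not to be turned
- wheel2_rim (a point): a point on the rim of that plain handwheel, 45 mm from its stem axis, 87 mm above the bench
- valve2: the other valve with the plain handwheel, fixed to the bench; origin on its stem axis at bench level
- bin_a: yellow open-topped stacking bin, 130 x 100 x 70 mm tall, origin under its centre; a bystander, loose
- bin_b: second yellow stacking bin, 130 x 100 x 70 mm tall, origin under its centre; a bystander, loose
- spool: empty black wire spool standing on its flange, 70 mm across, 46 mm tall, origin under its centre; a bystander, loose
- driver: screwdriver lying on the bench, 190 mm long along its x axis, no taller than 40 mm; a bystander, loose
- spacer: white nylon tube spacer standing upright, 40 mm across, 40 mm tall, origin under its centre; a bystander, loose
- washer: flat white nylon ring, 60 mm across, 6 mm thick, origin under its centre; a bystander, loose
- bracket: small aluminium angle bracket, 50 x 40 mm, 42 mm tall, origin under its centre; a bystander, loose
There are look-alikes about, which are no part of the job. Leave any blue or green look-alike of the valve alone.

How it is judged:
By the outcome, as a careful person would: the job done as asked, in the order asked, and still so for the second after the job is handed in, while the arm keeps its last pose, push and grip.
It also fails if it takes over 67 s, if anything falls off the work surface, if the arm or the gripper's body presses on something with over 40 N, if the wrist force passes 120 N, or if a joint passes its speed limit or range.

## Working session

There is one attempt and no reset: what is moved stays moved. The work goes in short steps, Python scripts to look and compute and a tool call to move; the robot and the scene stay as the last step left them, time stands still between calls to the robot, and variables do not carry over. Pictures are saved under pics/ and viewed, about 8 in all and at most 12, crops included, and the job is handed in when it is done.

Besides the shell and the picture viewer there is one more tool, called after "Request:" as name([rows], argument=value, ...), one row to a line, values as JSON. move_arm: Moves the arm, as the interface text tells. Its arguments: {"type":"object","properties":{"deltas":{"type":"array","items":{"type":"array","items":{"type":"number"}}},"claw":{"type":"number"},"squeeze":{"type":"number"}},"required":["deltas"]}

```bash
mkdir -p pics
cat > h.py <<'E'
import numpy as np, cv2
from station import arm
from scipy.spatial.transform import Rotation as R
def cam(name, st=None):
    c=arm.calibration(name); K=np.array(c["intrinsics"])
    if name=="wrist":
        st=st or arm.get_state(); T=np.eye(4); T[:3,:3]=R.from_euler('xyz',st["ee_rot"]).as_matrix(); T[:3,3]=st["eef_pos"]
        return K,T@np.array(c["mount"]),c
    return K,np.array(c["T"]),c
def ray(K,T,uv):
    d=np.linalg.inv(K)@[uv[0],uv[1],1]; d=T[:3,:3]@[d[0],-d[1],-d[2]]; return T[:3,3],d
def onz(K,T,uv,z):
    o,d=ray(K,T,uv); return o+d*(z-o[2])/d[2]
def proj(K,T,p):
    q=T[:3,:3].T@(np.array(p)-T[:3,3]); q=K@[q[0],-q[1],-q[2]]; return q[:2]/q[2]
def save(im,f): cv2.imwrite("pics/"+f,im[:,:,::-1])
E
python3 - <<'E'
from h import *
ims=[]
for n in ["scene","side"]:
    im=arm.grab_frame(n); save(im,n+"0.png"); K,T,c=cam(n); print(n,c.keys(),T[:3,3].round(3))
    for t,z in [("valve",0),("handle",.094),("valve2",0),("wheel2_rim",.087)]:
        for r in arm.spot_point(t,n)[:3]: print(t,np.round(r["xy"]),round(r["score"],2),onz(K,T,r["xy"],z).round(3))
print(arm.get_state())
E
```

```text
scene dict_keys(['intrinsics', 'T']) [1.17  0.558 0.869]
valve [400. 191.] 0.94 [0.32  0.102 0.   ]
valve [379. 248.] 0.92 [0.52  0.181 0.   ]
valve [179. 166.] 0.88 [ 0.661 -0.422  0.   ]
handle [154. 148.] 0.67 [ 0.719 -0.422  0.094]
handle [281. 132.] 0.58 [ 0.438 -0.23   0.094]
handle [232. 101.] 0.57 [ 0.428 -0.449  0.094]
valve2 [400. 191.] 0.94 [0.32  0.102 0.   ]
valve2 [379. 248.] 0.92 [0.52  0.181 0.   ]
valve2 [179. 166.] 0.88 [ 0.661 -0.422  0.   ]
wheel2_rim [393. 234.] 0.74 [0.532 0.218 0.087]
side dict_keys(['intrinsics', 'T']) [ 0.493 -0.833  1.04 ]
valve [267. 353.] 0.91 [ 0.399 -0.411  0.   ]
valve [333. 282.] 0.89 [ 0.576 -0.226  0.   ]
valve [249. 198.] 0.82 [0.335 0.091 0.   ]
handle [344. 250.] 0.71 [ 0.606 -0.187  0.094]
handle [261. 183.] 0.58 [0.382 0.066 0.094]
handle [283. 350.] 0.52 [ 0.442 -0.445  0.094]
valve2 [267. 353.] 0.91 [ 0.399 -0.411  0.   ]
valve2 [333. 282.] 0.89 [ 0.576 -0.226  0.   ]
valve2 [249. 198.] 0.82 [0.335 0.091 0.   ]
wheel2_rim [313. 148.] 0.83 [0.545 0.218 0.087]
wheel2_rim [341. 251.] 0.24 [ 0.597 -0.184  0.087]
wheel2_rim [281. 223.] 0.24 [ 0.441 -0.082  0.087]
{'t': 0.5, 'q': array([ 1.62410507e+00,  3.58647485e-01,  1.18692453e-02, -2.53146472e-05,
       -1.22408819e+00, -2.88091555e-01]), 'qd': array([ 6.35525439e-04,  3.01896655e-04,  5.46766420e-04, -1.48196440e-05,
       -9.03506853e-04, -2.94573825e-04]), 'joint_efforts': array([ 9.36196157e-04, -5.81798387e+01,  2.93064451e+01,  6.99712381e+00,
        1.19227185e-02, -3.96641576e-05]), 'eef_pos': array([0.15703697, 0.65644273, 0.24531254]), 'ee_rot': array([ 3.14151868e+00,  2.91000671e-06, -2.34791415e-01]), 'force': array([0.3193016 , 0.35635028, 0.45636233]), 'moment': array([-0.01966829,  0.01948735,  0.00706728]), 'width': 0.08775806276507434}
```

```bash
ls
```

```text
h.py
pics
```

View pics/scene0.png

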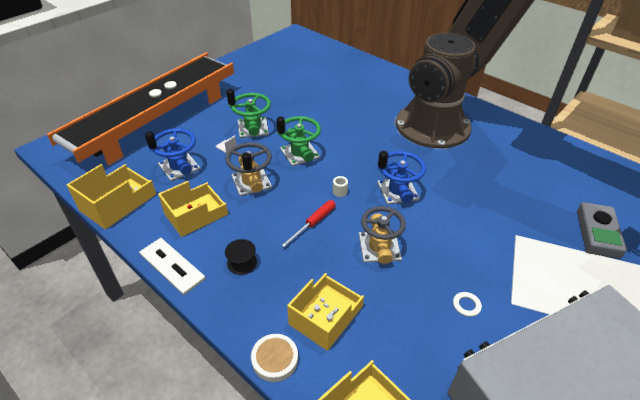

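View pics/side0.png

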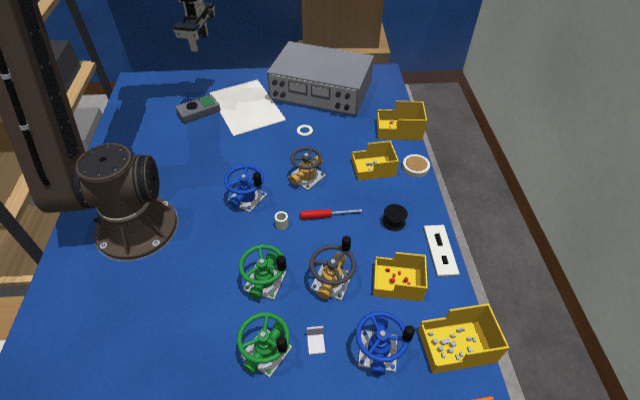

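Candidates for "valve", given as pixels in the scene and side views:
- **Brass, dark wheel, black handle:** scene (249,165), side (333,268).
- **Brass, plain wheel:** scene (381,230), side (306,165). This is valve2.
- **Blue:** scene (173,148) and (402,175).
- **Green:** scene (250,112) and (299,135).

The first one fits because it is brass with a dark wheel and an upright handle. I'll confirm it in one crop and measure it.

```bash
cat > m.py <<'E'
from h import *
def tri(a,b):
    A=[];B=[]
    for (K,T,uv) in (a,b):
        o,d=ray(K,T,uv); d/=np.linalg.norm(d); P=np.eye(3)-np.outer(d,d); A.append(P);B.append(P@o)
    return np.linalg.lstsq(np.vstack(A),np.hstack(B),rcond=None)[0]
E
python3 - <<'E'
from m import *
C={}
for n,c0 in (("scene",(249,165)),("side",(335,265))):
    im=arm.grab_frame(n);K,T,_=cam(n)
    C[n]=cv2.resize(im[c0[1]-50:c0[1]+50,c0[0]-50:c0[0]+50],(400,400),interpolation=cv2.INTER_CUBIC)
    for t,z in (("valve",0),("handle",.094)):
        for f in (arm.spot_point,arm.spot_in):
            for r in f(t,n):
                if np.hypot(*(np.array(r["xy"])-c0))<45: print(n,t,f.__name__,np.round(r["xy"],1),round(r["score"],2),onz(K,T,r["xy"],z if f==arm.spot_point else z+.024).round(4))
save(np.hstack([C["scene"],C["side"]]),"crop1.png")
E
```

```text
scene valve call [250.7 181.8] 0.94 [ 0.5694 -0.2209  0.    ]
scene valve call [249.5 130.2] 0.91 [ 0.4098 -0.4033  0.    ]
scene valve call [249.4 166.1] 0.76 [ 0.5446 -0.2507  0.024 ]
scene handle call [246.7 167.2] 0.66 [ 0.604  -0.1855  0.094 ]
scene handle call [245.2 158.3] 0.69 [ 0.6009 -0.1912  0.118 ]
side valve call [333.9 282.5] 0.62 [ 0.577 -0.228  0.   ]
side valve call [334.3 269.9] 0.86 [ 0.5795 -0.2033  0.024 ]
side handle call [342.3 249.2] 0.7 [ 0.6    -0.1851  0.094 ]
side handle call [342.5 242.5] 0.45 [ 0.5999 -0.1807  0.118 ]
```

View pics/crop1.png

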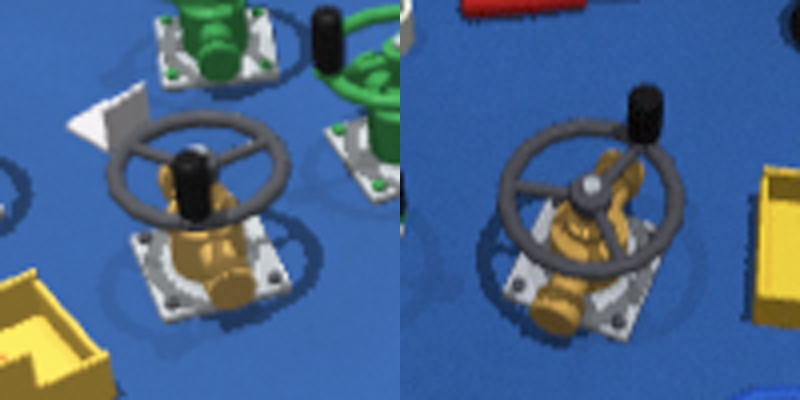

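The crop confirms it: the brass valve with the dark spoked wheel and a black upright handle. The handle is at crop (192,185) on the left and (645,115) on the right, and the hub is at (592,185). Its surroundings are clear. I'll travel there at height.

Request:
move_arm([
  [0, 0, 30, 0, 0, 0],
  [0, 0, 30, 0, 0, 0],
  [29, -28, 0, 0, 0, -4],
  [29, -28, 0, 0, 0, -4],
  [29, -28, 0, 0, 0, -4],
], claw=0)

```text
t: 1.42
eef_pos: [0.2444, 0.5718, 0.3057]
ee_rot: [-3.141, 0.0, -0.446]
force: [0.7, 1.2, -0.4]
width: 0.0877
```

Request:
move_arm([
  [29, -28, 0, 0, 0, -4],
  [29, -28, 0, 0, 0, -4],
  [29, -28, 0, 0, 0, -4],
  [29, -28, 0, 0, 0, -4],
  [29, -28, 0, 0, 0, -4],
])

```text
t: 1.83
eef_pos: [0.3901, 0.4309, 0.3058]
ee_rot: [-3.141, 0.0, -0.796]
force: [0.3, 0.7, -0.2]
width: 0.0878
```

Request:
move_arm([
  [29, -28, 0, 0, 0, -4],
  [29, -28, 0, 0, 0, -4],
  [8, -37, 0, 0, 0, -4],
  [8, -37, 0, 0, 0, -4],
  [8, -37, 0, 0, 0, -4],
])

```text
t: 2.25
eef_pos: [0.4714, 0.2636, 0.3052]
ee_rot: [3.141, -0.0, -1.146]
force: [0.6, -0.9, 0.0]
width: 0.0874
```

Request:
move_arm([
  [8, -37, 0, 0, 0, -4],
  [8, -37, 0, 0, 0, -4],
  [8, -37, 0, 0, 0, -4],
  [8, -37, 0, 0, 0, -4],
  [8, -37, 0, 0, 0, -4],
])

```text
t: 2.67
eef_pos: [0.511, 0.0786, 0.3058]
ee_rot: [-3.141, 0.0, -1.495]
force: [0.5, 0.4, -0.3]
width: 0.0874
```

Request:
move_arm([
  [8, -37, 0, 0, 0, -4],
  [8, -37, 0, 0, 0, -4],
  [8, -37, 0, 0, 0, -4],
  [8, -37, 0, 0, 0, -4],
  [8, -37, 0, 0, 0, -4],
])

```text
t: 3.08
eef_pos: [0.5511, -0.1065, 0.3057]
ee_rot: [-3.141, 0.0, -1.844]
force: [0.8, 1.5, -0.6]
width: 0.0877
```

Request:
move_arm([
  [8, -37, 0, 0, 0, -4],
  [8, -37, 0, 0, 0, -4],
  [0, 0, 0, 0, 0, 0],
  [0, 0, 0, 0, 0, 0],
  [0, 0, 0, 0, 0, 0],
])

```text
t: 3.5
eef_pos: [0.5669, -0.1787, 0.3051]
ee_rot: [3.141, 0.0, -1.981]
force: [-0.1, 1.1, 0.1]
width: 0.0873
```

Run:
```python
from m import *
s=arm.get_state();print(s["t"],s["eef_pos"],s["ee_rot"],s["q"].round(2),s["force"])
im=arm.grab_frame("wrist");save(im,"wrist1.png");K,T,c=cam("wrist",s);print(T.round(3))
for t,z in (("valve",0),("handle",.094)):
    for f in (arm.spot_point,arm.spot_in):
        for r in f(t,"wrist"): print(t,np.round(r["xy"],1),round(r["score"],2),onz(K,T,r["xy"],z if f is arm.spot_point else z+.024).round(4))
```

```text
3.5 [ 0.56685484 -0.17873188  0.30512361] [ 3.14115650e+00  2.20538922e-05 -1.98063545e+00] [ 0.02  0.19 -0.08 -0.   -1.3  -0.43] [-0.06327137  1.07168523  0.07131778]
[[-0.917 -0.383 -0.114  0.536]
 [ 0.399 -0.879 -0.261 -0.249]
 [-0.    -0.285  0.959  0.444]
 [ 0.     0.     0.     1.   ]]
valve [421.7 100.5] 0.87 [ 0.3887 -0.2092  0.    ]
valve [419.5 325.3] 0.82 [0.5156 0.1756 0.    ]
valve [303.9 142.2] 0.75 [ 0.5752 -0.2236  0.    ]
valve [190.8  35.9] 0.75 [ 0.66   -0.4208  0.    ]
valve [167.8  31.1] 0.96 [ 0.6783 -0.4286  0.024 ]
valve [410.4 312.8] 0.77 [0.5233 0.1208 0.024 ]
valve [435.1  91. ] 0.73 [ 0.3756 -0.2158  0.024 ]
valve [366.5   2.9] 0.73 [ 0.4256 -0.3537  0.024 ]
valve [305.7 146.2] 0.68 [ 0.5731 -0.2186  0.024 ]
valve [524.6 228.8] 0.54 [0.3043 0.0415 0.024 ]
handle [99.2 23.9] 0.92 [ 0.7198 -0.4347  0.094 ]
handle [289.8 187.4] 0.87 [ 0.6072 -0.1842  0.094 ]
handle [399.5  95.9] 0.84 [ 0.4421 -0.2328  0.094 ]
handle [429.  223.9] 0.3 [ 0.4583 -0.0648  0.094 ]
handle [289.1 193.2] 0.91 [ 0.6061 -0.1825  0.118 ]
handle [78.7 16.2] 0.83 [ 0.7222 -0.4359  0.118 ]
handle [408.   90.5] 0.79 [ 0.4383 -0.2354  0.118 ]
```

View pics/wrist1.png

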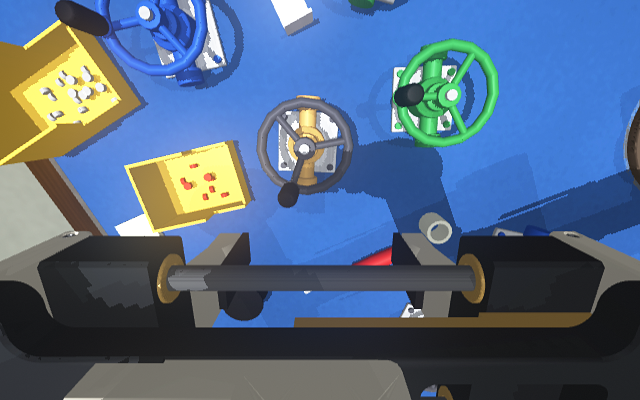

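The wrist view shows the brass valve hub at (305,148), the rim around it and the handle at about (289,193). The jaws line up with the image's horizontal axis, which is roughly tangential to the handle. I'll refine the axis by fitting the rim circle.

Run:
```python
from m import *
from scipy.optimize import least_squares
s=arm.get_state();K,T,c=cam("wrist",s)
im=cv2.imread("pics/wrist1.png").astype(int)
d=(im.max(2)<125)&(im.max(2)-im.min(2)<35)
vv,uu=np.nonzero(d[90:205,250:360]);
P=np.array([onz(K,T,(u+250,v+90),.087)[:2] for u,v in zip(uu,vv)])
print(len(P))
c0=onz(K,T,(304.5,148),.097)[:2];print("hub",c0)
r=np.hypot(*(P-c0).T);P=P[(r>.044)&(r<.066)]
print(len(P),least_squares(lambda q:np.hypot(*(P-q[:2]).T)-.055,c0,loss='soft_l1',f_scale=.003).x)
f=least_squares(lambda q:np.hypot(*(P-q[:2]).T)-q[2],[*c0,.055],loss='soft_l1',f_scale=.003).x;print(f)
h=arm.masks_of("handle","wrist")
for r in h:
    if abs(r["xy"][0]-289)<20:
        ys,xs=np.nonzero(r["pixels"]);print(len(xs),xs.min(),xs.max(),ys.min(),ys.max(),onz(K,T,(xs.mean(),ys.mean()),.118))
```

```text
2400
hub [ 0.56951402 -0.22114926]
1663 [ 0.56954609 -0.22018021]
[ 0.56987187 -0.21913244  0.05329017]
430 278 298 182 207 [ 0.60819001 -0.18003533  0.118     ]
```

Request:
move_arm([
  [41, -2, 0, 0, 0, 0],
  [0, 0, -40, 0, 0, 0],
  [0, 0, -40, 0, 0, 0],
  [0, 0, -40, 0, 0, 0],
  [0, 0, -15, 0, 0, 0],
])

```text
t: 4.22
eef_pos: [0.6052, -0.1792, 0.1644]
ee_rot: [3.134, -0.001, -1.98]
force: [-0.1, 0.9, -1.2]
width: 0.0878
```

Request:
move_arm([
  [0, 0, -12, 0, 0, 0],
  [0, 0, -12, 0, 0, 0],
  [0, 0, -12, 0, 0, 0],
  [0, 0, -12, 0, 0, 0],
  [0, 0, 0, 0, 0, 0],
])

```text
t: 4.63
eef_pos: [0.6072, -0.1803, 0.1204]
ee_rot: [3.139, -0.0, -1.98]
force: [-0.0, -0.5, -0.2]
width: 0.0876
```

Request:
move_arm([
  [0, 0, 0, 0, 0, 0],
  [0, 0, 0, 0, 0, 0],
  [0, 0, 0, 0, 0, 0],
  [0, 0, 0, 0, 0, 0],
  [0, 0, 0, 0, 0, 0],
], claw=255, squeeze=20)

```text
t: 5.05
eef_pos: [0.6084, -0.1806, 0.1231]
ee_rot: [-3.141, 0.0, -1.98]
force: [0.4, 0.7, 0.4]
width: 0.06
```

Request:
move_arm([
  [0, 0, 0, 0, 0, 0],
  [0, 0, 0, 0, 0, 0],
  [0, 0, 0, 0, 0, 0],
  [0, 0, 0, 0, 0, 0],
  [0, 0, 0, 0, 0, 0],
])

```text
t: 5.47
eef_pos: [0.608, -0.1805, 0.1224]
ee_rot: [3.142, -0.0, -1.98]
force: [0.2, 0.2, 0.1]
width: 0.0267
```

Run:
```python
from m import *
s=arm.get_state();print(s["t"],s["eef_pos"],s["ee_rot"],s["q"].round(2),s["force"],s["width"])
a=arm.grab_frame("wrist")[90:290,180:400]
b=arm.grab_frame("side")[190:310,270:410]
save(np.hstack([cv2.resize(a,(396,360)),cv2.resize(b,(396,360),interpolation=cv2.INTER_CUBIC)]),"grip1.png")
```

```text
5.4667 [ 0.60804011 -0.18054304  0.12235661] [ 3.14155028e+00 -2.46885381e-05 -1.98012607e+00] [ 0.02  0.39 -0.24  0.   -0.94 -0.43] [0.17144828 0.23636831 0.05602154] 0.026728235824118506
```

View pics/grip1.png

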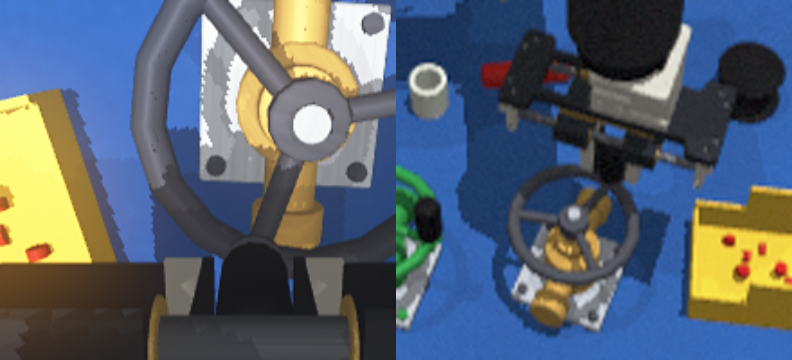

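The handle sits centred between the pads in the wrist crop at about (255,270), and the jaws are still closing at 26.7 mm. I'll let them finish and work out the circle steps.

Request:
move_arm([
  [0, 0, 0, 0, 0, 0],
  [0, 0, 0, 0, 0, 0],
  [0, 0, 0, 0, 0, 0],
  [0, 0, 0, 0, 0, 0],
  [0, 0, 0, 0, 0, 0],
])

```text
t: 5.98
eef_pos: [0.6081, -0.1805, 0.1224]
ee_rot: [-3.142, -0.0, -1.98]
force: [0.9, -0.4, -0.5]
width: 0.0222
```

```bash
cat > st.py <<'E'
from m import *
import sys
def steps(cx,cy,x,y,a1,r,step):  # rows from x,y to angle a1 (deg), ending on circle radius r
    a0=np.degrees(np.arctan2(y-cy,x-cx)); 
    n=max(1,int(np.ceil(abs(a1-a0)/step-1e-6))); A=np.radians(np.linspace(a0,a1,n+1)[1:])
    p=np.array([x,y])
    for i in range(0,n,5):
        rows=[]
        for a in A[i:i+5]:
            q=np.array([cx,cy])+r*np.array([np.cos(a),np.sin(a)]); d=np.round(1000*(q-p),1); p=p+d/1000; rows.append([*d.tolist(),0,0,0,0])
        print(rows, "-> ang",round(np.degrees(A[min(i+4,n-1)]),1))
E
python3 - <<'E'
from st import *
s=arm.get_state();print(s["eef_pos"],s["force"],s["width"])
steps(.5697,-.2205,*s["eef_pos"][:2],-26,.055,8)
E
```

```text
[ 0.60807884 -0.18054259  0.1223512 ] [ 0.86687376 -0.41910575 -0.46272604] 0.02215284628537455
[[4.4, -5.4, 0, 0, 0, 0], [4.0, -5.6, 0, 0, 0, 0], [3.3, -6.1, 0, 0, 0, 0], [2.4, -6.5, 0, 0, 0, 0], [1.7, -6.7, 0, 0, 0, 0]] -> ang 10.1
[[0.8, -6.9, 0, 0, 0, 0], [-0.1, -6.9, 0, 0, 0, 0], [-1.0, -6.9, 0, 0, 0, 0], [-1.8, -6.7, 0, 0, 0, 0], [-2.6, -6.4, 0, 0, 0, 0]] -> ang -26.0
```

Request:
move_arm([
  [4.4, -5.4, 0, 0, 0, 0],
  [4.0, -5.6, 0, 0, 0, 0],
  [3.3, -6.1, 0, 0, 0, 0],
  [2.4, -6.5, 0, 0, 0, 0],
  [1.7, -6.7, 0, 0, 0, 0],
])

```text
t: 6.4
eef_pos: [0.6247, -0.2115, 0.1224]
ee_rot: [-3.141, 0.0, -1.98]
force: [1.8, 2.6, -0.4]
width: 0.0222
```

Request:
move_arm([
  [0.8, -6.9, 0, 0, 0, 0],
  [-0.1, -6.9, 0, 0, 0, 0],
  [-1.0, -6.9, 0, 0, 0, 0],
  [0, 0, 0, 0, 0, 0],
  [0, 0, 0, 0, 0, 0],
])

```text
t: 6.82
eef_pos: [0.624, -0.2331, 0.1225]
ee_rot: [-3.14, -0.001, -1.981]
force: [6.2, -3.4, -4.7]
width: 0.0226
```

Run:
```python
from st import *
s=arm.get_state();p=s["eef_pos"];print(p,s["force"],s["width"],np.hypot(p[0]-.5697,p[1]+.2205),np.degrees(np.arctan2(p[1]+.2205,p[0]-.5697)))
c=(.5697,-.2205); steps(*c,c[0]+.055*np.cos(np.radians(-11.5)),c[1]+.055*np.sin(np.radians(-11.5)),-46.5,.055,3.5)
```

```text
[ 0.62400591 -0.23314929  0.1224652 ] [ 6.21525239 -3.41048845 -4.70896423] 0.02256063413316466 0.055759629156869966 -13.111922455977924
[[-0.8, -3.3, 0, 0, 0, 0], [-0.9, -3.2, 0, 0, 0, 0], [-1.2, -3.1, 0, 0, 0, 0], [-1.4, -3.1, 0, 0, 0, 0], [-1.5, -3.0, 0, 0, 0, 0]] -> ang -29.0
[[-1.7, -2.9, 0, 0, 0, 0], [-1.9, -2.8, 0, 0, 0, 0], [-2.1, -2.6, 0, 0, 0, 0], [-2.2, -2.5, 0, 0, 0, 0], [-2.3, -2.4, 0, 0, 0, 0]] -> ang -46.5
```

Request:
move_arm([
  [-0.8, -3.3, 0, 0, 0, 0],
  [-0.9, -3.2, 0, 0, 0, 0],
  [-1.2, -3.1, 0, 0, 0, 0],
  [-0.7, -1.5, 0, 0, 0, 0],
  [0, 0, 0, 0, 0, 0],
])

```text
t: 7.23
eef_pos: [0.6204, -0.2437, 0.1224]
ee_rot: [-3.14, -0.0, -1.981]
force: [4.7, -1.9, -4.0]
width: 0.0223
```

Request:
move_arm([
  [-0.7, -1.5, 0, 0, 0, 0],
  [-0.7, -1.5, 0, 0, 0, 0],
  [-0.8, -1.5, 0, 0, 0, 0],
  [0, 0, 0, 0, 0, 0],
  [0, 0, 0, 0, 0, 0],
])

```text
t: 7.65
eef_pos: [0.6181, -0.2481, 0.1224]
ee_rot: [-3.14, -0.0, -1.98]
force: [5.3, -1.4, -3.8]
width: 0.0223
```

Request:
move_arm([
  [-1.7, -2.9, 0, 0, 0, 0],
  [-1.9, -2.8, 0, 0, 0, 0],
  [-2.1, -2.6, 0, 0, 0, 0],
  [-2.2, -2.5, 0, 0, 0, 0],
  [-2.3, -2.4, 0, 0, 0, 0],
])

```text
t: 8.07
eef_pos: [0.6077, -0.2612, 0.1224]
ee_rot: [-3.141, -0.0, -1.98]
force: [5.3, -1.7, -3.1]
width: 0.0222
```

Run:
```python
from st import *
s=arm.get_state();p=s["eef_pos"];print(p,s["force"],s["width"],np.hypot(p[0]-.5697,p[1]+.2205),np.degrees(np.arctan2(p[1]+.2205,p[0]-.5697)))
c=(.5697,-.2205); a=np.radians(-46.5);steps(*c,c[0]+.055*np.cos(a),c[1]+.055*np.sin(a),-186.5,.055,10)
a=np.radians(-186.5);print("slow");steps(*c,c[0]+.055*np.cos(a),c[1]+.055*np.sin(a),173.5-40,.055,2)
```

```text
[ 0.60766639 -0.26123587  0.12240139] [ 5.27102216 -1.70175402 -3.109034  ] 0.022209953493627924 0.055685351445022076 -47.0153669306476
[[-7.5, -6.0, 0, 0, 0, 0], [-8.4, -4.5, 0, 0, 0, 0], [-9.1, -3.1, 0, 0, 0, 0], [-9.5, -1.4, 0, 0, 0, 0], [-9.6, 0.2, 0, 0, 0, 0]] -> ang -96.5
[[-9.4, 2.0, 0, 0, 0, 0], [-8.9, 3.5, 0, 0, 0, 0], [-8.2, 5.0, 0, 0, 0, 0], [-7.2, 6.3, 0, 0, 0, 0], [-5.9, 7.5, 0, 0, 0, 0]] -> ang -146.5
[[-4.6, 8.5, 0, 0, 0, 0], [-3.0, 9.1, 0, 0, 0, 0], [-1.5, 9.4, 0, 0, 0, 0], [0.3, 9.6, 0, 0, 0, 0]] -> ang -186.5
slow
[[0.3, 1.9, 0, 0, 0, 0], [0.3, 1.9, 0, 0, 0, 0], [0.4, 1.9, 0, 0, 0, 0], [0.4, 1.8, 0, 0, 0, 0], [0.5, 1.9, 0, 0, 0, 0]] -> ang 163.5
[[0.6, 1.8, 0, 0, 0, 0], [0.6, 1.8, 0, 0, 0, 0], [0.7, 1.8, 0, 0, 0, 0], [0.8, 1.8, 0, 0, 0, 0], [0.8, 1.7, 0, 0, 0, 0]] -> ang 153.5
[[0.9, 1.7, 0, 0, 0, 0], [1.0, 1.7, 0, 0, 0, 0], [1.0, 1.6, 0, 0, 0, 0], [1.0, 1.6, 0, 0, 0, 0], [1.1, 1.6, 0, 0, 0, 0]] -> ang 143.5
[[1.2, 1.5, 0, 0, 0, 0], [1.2, 1.5, 0, 0, 0, 0], [1.3, 1.4, 0, 0, 0, 0], [1.3, 1.4, 0, 0, 0, 0], [1.4, 1.4, 0, 0, 0, 0]] -> ang 133.5
```

Request:
move_arm([
  [-7.5, -6.0, 0, 0, 0, 0],
  [-8.4, -4.5, 0, 0, 0, 0],
  [-9.1, -3.1, 0, 0, 0, 0],
  [-9.5, -1.4, 0, 0, 0, 0],
  [-9.6, 0.2, 0, 0, 0, 0],
])

```text
t: 8.48
eef_pos: [0.5621, -0.2753, 0.1223]
ee_rot: [3.141, 0.0, -1.981]
force: [3.0, 3.2, -0.8]
width: 0.0225
```

Request:
move_arm([
  [-9.4, 2.0, 0, 0, 0, 0],
  [-8.9, 3.5, 0, 0, 0, 0],
  [-8.2, 5.0, 0, 0, 0, 0],
  [-7.2, 6.3, 0, 0, 0, 0],
  [-5.9, 7.5, 0, 0, 0, 0],
])

```text
t: 8.9
eef_pos: [0.5237, -0.25, 0.1224]
ee_rot: [-3.14, 0.001, -1.98]
force: [9.1, 2.6, -5.2]
width: 0.0227
```

Request:
move_arm([
  [-4.6, 8.5, 0, 0, 0, 0],
  [-3.0, 9.1, 0, 0, 0, 0],
  [-1.5, 9.4, 0, 0, 0, 0],
  [0.3, 9.6, 0, 0, 0, 0],
  [0, 0, 0, 0, 0, 0],
])

```text
t: 9.32
eef_pos: [0.516, -0.2127, 0.1224]
ee_rot: [-3.139, 0.001, -1.979]
force: [8.0, 0.6, -7.8]
width: 0.0224
```

Request:
move_arm([
  [0.3, 1.9, 0, 0, 0, 0],
  [0.3, 1.9, 0, 0, 0, 0],
  [0.4, 1.9, 0, 0, 0, 0],
  [0.4, 1.8, 0, 0, 0, 0],
  [0.5, 1.9, 0, 0, 0, 0],
])

```text
t: 9.73
eef_pos: [0.5176, -0.2049, 0.1224]
ee_rot: [-3.139, -0.0, -1.979]
force: [8.1, -5.6, -8.4]
width: 0.022
```

Request:
move_arm([
  [0.7, 1.8, 0, 0, 0, 0],
  [0.7, 1.8, 0, 0, 0, 0],
  [0, 0, 0, 0, 0, 0],
  [0, 0, 0, 0, 0, 0],
  [0, 0, 0, 0, 0, 0],
])

```text
t: 10.15
eef_pos: [0.519, -0.2012, 0.1224]
ee_rot: [-3.14, 0.0, -1.979]
force: [7.1, -1.7, -7.1]
width: 0.022
```

Request:
move_arm([
  [0.7, 1.8, 0, 0, 0, 0],
  [0.8, 1.8, 0, 0, 0, 0],
  [0, 0, 0, 0, 0, 0],
  [0, 0, 0, 0, 0, 0],
  [0, 0, 0, 0, 0, 0],
])

```text
t: 10.57
eef_pos: [0.5204, -0.1977, 0.1224]
ee_rot: [-3.14, -0.0, -1.979]
force: [7.0, -3.8, -6.8]
width: 0.0223
```

Request:
move_arm([
  [0.9, 1.7, 0, 0, 0, 0],
  [0.9, 1.7, 0, 0, 0, 0],
  [0.9, 1.7, 0, 0, 0, 0],
  [0, 0, 0, 0, 0, 0],
  [0, 0, 0, 0, 0, 0],
])

```text
t: 10.98
eef_pos: [0.523, -0.1928, 0.1224]
ee_rot: [-3.14, -0.0, -1.979]
force: [6.9, -4.7, -8.0]
width: 0.0226
```

Request:
move_arm([
  [1.0, 1.6, 0, 0, 0, 0],
  [1.0, 1.6, 0, 0, 0, 0],
  [1.1, 1.6, 0, 0, 0, 0],
  [0, 0, 0, 0, 0, 0],
  [0, 0, 0, 0, 0, 0],
])

```text
t: 11.4
eef_pos: [0.526, -0.1882, 0.1224]
ee_rot: [-3.14, -0.001, -1.979]
force: [6.5, -5.8, -8.4]
width: 0.0223
```

Run:
```python
from st import *
s=arm.get_state();p=s["eef_pos"];print(p,s["force"],s["width"],np.hypot(p[0]-.5697,p[1]+.2205),np.degrees(np.arctan2(p[1]+.2205,p[0]-.5697)))
```

```text
[ 0.52598757 -0.18818058  0.1224101 ] [ 6.48714354 -5.77138297 -8.42562297] 0.022330759933048113 0.05436286838379078 143.5220902759607
```

No stop near 156°, so it should be near −24° on this pass (start about 1.2 turns open). I'll refit the circle from the measured positions and go on.

Run:
```python
from st import *
from scipy.optimize import least_squares
P=np.array([[.6081,-.1805],[.6247,-.2115],[.624,-.2331],[.6204,-.2437],[.6181,-.2481],[.6077,-.2612],[.5621,-.2753],[.5237,-.25],[.516,-.2127],[.5176,-.2049],[.519,-.2012],[.5204,-.1977],[.523,-.1928],[.526,-.1882]])
f=least_squares(lambda q:np.hypot(*(P-q[:2]).T)-.055,[.57,-.22]);print(f.x,(f.fun*1e3).round(1))
f=least_squares(lambda q:np.hypot(*(P-q[:2]).T)-q[2],[.57,-.22,.055]);print(f.x,(f.fun*1e3).round(1))
c=(.5701,-.2203);p=(.526,-.1882)
steps(*c,*p,8,.055,10)
a=np.radians(8);print("slow");steps(*c,c[0]+.055*np.cos(a),c[1]+.055*np.sin(a),-32,.055,2)
```

```text
[ 0.5703827  -0.22076642] [ 0.2  0.1  0.   0.  -0.   0.   0.2  0.1 -0.   0.1 -0.   0.   0.   0. ]
[ 0.570392   -0.22075815  0.05505552] [ 0.1  0.  -0.  -0.  -0.1 -0.   0.1  0.  -0.1  0.1 -0.1 -0.  -0.  -0. ]
[[5.7, 7.3, 0, 0, 0, 0], [7.2, 5.9, 0, 0, 0, 0], [8.1, 4.6, 0, 0, 0, 0], [8.8, 3.2, 0, 0, 0, 0], [9.1, 1.7, 0, 0, 0, 0]] -> ang 95.4
[[9.3, 0.0, 0, 0, 0, 0], [9.2, -1.4, 0, 0, 0, 0], [8.8, -3.1, 0, 0, 0, 0], [8.2, -4.4, 0, 0, 0, 0], [7.3, -5.8, 0, 0, 0, 0]] -> ang 46.8
[[6.2, -6.9, 0, 0, 0, 0], [5.0, -7.9, 0, 0, 0, 0], [3.6, -8.6, 0, 0, 0, 0], [2.1, -9.0, 0, 0, 0, 0]] -> ang 8.0
slow
[[0.2, -1.9, 0, 0, 0, 0], [0.2, -1.9, 0, 0, 0, 0], [0.1, -1.9, 0, 0, 0, 0], [0.0, -2.0, 0, 0, 0, 0], [0.0, -1.9, 0, 0, 0, 0]] -> ang -2.0
[[-0.1, -1.9, 0, 0, 0, 0], [-0.2, -1.9, 0, 0, 0, 0], [-0.2, -1.9, 0, 0, 0, 0], [-0.3, -1.9, 0, 0, 0, 0], [-0.4, -1.9, 0, 0, 0, 0]] -> ang -12.0
[[-0.4, -1.9, 0, 0, 0, 0], [-0.5, -1.8, 0, 0, 0, 0], [-0.6, -1.9, 0, 0, 0, 0], [-0.6, -1.8, 0, 0, 0, 0], [-0.7, -1.8, 0, 0, 0, 0]] -> ang -22.0
[[-0.7, -1.7, 0, 0, 0, 0], [-0.8, -1.8, 0, 0, 0, 0], [-0.9, -1.7, 0, 0, 0, 0], [-0.9, -1.7, 0, 0, 0, 0], [-1.0, -1.6, 0, 0, 0, 0]] -> ang -32.0
```

Run:
```python
from st import *
c=(.5704,-.2208);p=(.5255,-.1878)
steps(*c,*p,8,.055,10)
a=np.radians(8);print("slow");steps(*c,c[0]+.055*np.cos(a),c[1]+.055*np.sin(a),-32,.055,2)
```

```text
[[6.7, 6.6, 0, 0, 0, 0], [7.2, 5.8, 0, 0, 0, 0], [8.1, 4.6, 0, 0, 0, 0], [8.7, 3.1, 0, 0, 0, 0], [9.2, 1.7, 0, 0, 0, 0]] -> ang 95.2
[[9.3, 0.0, 0, 0, 0, 0], [9.2, -1.5, 0, 0, 0, 0], [8.7, -3.0, 0, 0, 0, 0], [8.2, -4.5, 0, 0, 0, 0], [7.3, -5.7, 0, 0, 0, 0]] -> ang 46.8
[[6.2, -6.9, 0, 0, 0, 0], [4.9, -7.9, 0, 0, 0, 0], [3.6, -8.6, 0, 0, 0, 0], [2.1, -9.0, 0, 0, 0, 0]] -> ang 8.0
slow
[[0.2, -1.9, 0, 0, 0, 0], [0.2, -1.9, 0, 0, 0, 0], [0.1, -1.9, 0, 0, 0, 0], [0.0, -2.0, 0, 0, 0, 0], [0.0, -1.9, 0, 0, 0, 0]] -> ang -2.0
[[-0.1, -1.9, 0, 0, 0, 0], [-0.2, -1.9, 0, 0, 0, 0], [-0.2, -1.9, 0, 0, 0, 0], [-0.3, -1.9, 0, 0, 0, 0], [-0.4, -1.9, 0, 0, 0, 0]] -> ang -12.0
[[-0.4, -1.9, 0, 0, 0, 0], [-0.5, -1.8, 0, 0, 0, 0], [-0.6, -1.9, 0, 0, 0, 0], [-0.6, -1.8, 0, 0, 0, 0], [-0.7, -1.8, 0, 0, 0, 0]] -> ang -22.0
[[-0.7, -1.7, 0, 0, 0, 0], [-0.8, -1.8, 0, 0, 0, 0], [-0.9, -1.7, 0, 0, 0, 0], [-0.9, -1.7, 0, 0, 0, 0], [-1.0, -1.6, 0, 0, 0, 0]] -> ang -32.0
```

Request:
move_arm([
  [6.7, 6.6, 0, 0, 0, 0],
  [7.2, 5.8, 0, 0, 0, 0],
  [8.1, 4.6, 0, 0, 0, 0],
  [8.7, 3.1, 0, 0, 0, 0],
  [9.2, 1.7, 0, 0, 0, 0],
])

```text
t: 11.82
eef_pos: [0.5641, -0.166, 0.1223]
ee_rot: [3.139, -0.002, -1.98]
force: [-2.8, -4.5, -0.5]
width: 0.0225
```

Request:
move_arm([
  [9.3, 0.0, 0, 0, 0, 0],
  [9.2, -1.5, 0, 0, 0, 0],
  [8.7, -3.0, 0, 0, 0, 0],
  [8.2, -4.5, 0, 0, 0, 0],
  [7.3, -5.7, 0, 0, 0, 0],
])

```text
t: 12.23
eef_pos: [0.6088, -0.181, 0.1223]
ee_rot: [3.141, -0.0, -1.98]
force: [-4.1, -1.9, 3.0]
width: 0.0227
```

Request:
move_arm([
  [6.2, -6.9, 0, 0, 0, 0],
  [4.9, -7.9, 0, 0, 0, 0],
  [3.6, -8.6, 0, 0, 0, 0],
  [2.1, -9.0, 0, 0, 0, 0],
  [0, 0, 0, 0, 0, 0],
])

```text
t: 12.65
eef_pos: [0.6254, -0.2151, 0.1223]
ee_rot: [-3.141, -0.0, -1.981]
force: [-3.1, -2.1, 2.5]
width: 0.0223
```

Request:
move_arm([
  [0.2, -1.9, 0, 0, 0, 0],
  [0.2, -1.9, 0, 0, 0, 0],
  [0.1, -1.9, 0, 0, 0, 0],
  [0.0, -2.0, 0, 0, 0, 0],
  [0.0, -1.9, 0, 0, 0, 0],
])

```text
t: 13.07
eef_pos: [0.6256, -0.2224, 0.1223]
ee_rot: [-3.142, 0.0, -1.98]
force: [-3.2, 1.6, 2.2]
width: 0.0223
```

Request:
move_arm([
  [-0.1, -1.9, 0, 0, 0, 0],
  [-0.2, -1.9, 0, 0, 0, 0],
  [-0.2, -1.9, 0, 0, 0, 0],
  [0, 0, 0, 0, 0, 0],
  [0, 0, 0, 0, 0, 0],
])

```text
t: 13.48
eef_pos: [0.625, -0.2287, 0.1223]
ee_rot: [-3.142, -0.0, -1.98]
force: [-2.3, 0.9, 0.6]
width: 0.0226
```

Request:
move_arm([
  [-0.3, -1.9, 0, 0, 0, 0],
  [-0.4, -1.9, 0, 0, 0, 0],
  [-0.4, -1.9, 0, 0, 0, 0],
  [0, 0, 0, 0, 0, 0],
  [0, 0, 0, 0, 0, 0],
])

```text
t: 13.9
eef_pos: [0.6239, -0.2344, 0.1224]
ee_rot: [-3.141, -0.0, -1.98]
force: [-2.3, 0.5, 0.2]
width: 0.0223
```

Request:
move_arm([
  [-0.5, -1.8, 0, 0, 0, 0],
  [-0.6, -1.9, 0, 0, 0, 0],
  [0, 0, 0, 0, 0, 0],
  [0, 0, 0, 0, 0, 0],
  [0, 0, 0, 0, 0, 0],
])

```text
t: 14.32
eef_pos: [0.6228, -0.238, 0.1223]
ee_rot: [-3.142, -0.0, -1.98]
force: [-1.2, 0.9, -0.3]
width: 0.0226
```

Request:
move_arm([
  [-0.6, -1.8, 0, 0, 0, 0],
  [0, 0, 0, 0, 0, 0],
  [-0.7, -1.8, 0, 0, 0, 0],
  [0, 0, 0, 0, 0, 0],
  [0, 0, 0, 0, 0, 0],
])

```text
t: 14.73
eef_pos: [0.6216, -0.2415, 0.1223]
ee_rot: [-3.142, -0.0, -1.98]
force: [-1.2, 1.7, -0.7]
width: 0.0219
```

Now at about −22°, with no stop contact yet. I'll keep going in small steps.

Request:
move_arm([
  [-0.8, -1.7, 0, 0, 0, 0],
  [0, 0, 0, 0, 0, 0],
  [0, 0, 0, 0, 0, 0],
  [0, 0, 0, 0, 0, 0],
  [0, 0, 0, 0, 0, 0],
])

```text
t: 15.15
eef_pos: [0.6208, -0.2432, 0.1224]
ee_rot: [-3.141, -0.0, -1.98]
force: [-0.9, 1.1, -1.3]
width: 0.0221
```

Request:
move_arm([
  [-0.8, -1.7, 0, 0, 0, 0],
  [0, 0, 0, 0, 0, 0],
  [0, 0, 0, 0, 0, 0],
  [0, 0, 0, 0, 0, 0],
  [0, 0, 0, 0, 0, 0],
])

```text
t: 15.57
eef_pos: [0.62, -0.2449, 0.1224]
ee_rot: [-3.141, -0.0, -1.98]
force: [-0.1, 0.2, -1.2]
width: 0.0226
```

Request:
move_arm([
  [-0.9, -1.7, 0, 0, 0, 0],
  [0, 0, 0, 0, 0, 0],
  [0, 0, 0, 0, 0, 0],
  [0, 0, 0, 0, 0, 0],
  [0, 0, 0, 0, 0, 0],
])

```text
t: 15.98
eef_pos: [0.6198, -0.2453, 0.1224]
ee_rot: [-3.141, 0.002, -1.98]
force: [1.8, 6.9, -1.6]
width: 0.0228
```

The handle moved only 0.4 mm for a 1.9 mm step and the force rose, so that is contact. I'll press a bit more to confirm the stop.

Request:
move_arm([
  [-0.9, -1.7, 0, 0, 0, 0],
  [0, 0, 0, 0, 0, 0],
  [0, 0, 0, 0, 0, 0],
  [0, 0, 0, 0, 0, 0],
  [0, 0, 0, 0, 0, 0],
])

```text
t: 16.4
eef_pos: [0.6197, -0.2455, 0.1224]
ee_rot: [-3.14, 0.004, -1.979]
force: [4.2, 13.7, -0.3]
width: 0.0227
```

Run:
```python
from st import *
s=arm.get_state();p=s["eef_pos"];c=(.5704,-.22076);print(p,s["force"],s["width"],np.hypot(p[0]-c[0],p[1]-c[1]),np.degrees(np.arctan2(p[1]-c[1],p[0]-c[0])))
K,T,_=cam("side");im=arm.grab_frame("side");save(cv2.resize(im[190:310,270:410],(700,600),interpolation=cv2.INTER_CUBIC),"stop.png")
```

```text
[ 0.61972247 -0.2454944   0.12236055] [ 4.20659195 13.66412532 -0.28406824] 0.022663246281376274 0.055176954349639165 -26.63300579625754
```

Stop confirmed: 13.7 N of reaction with no further motion, at about −26.2°. This agrees with the body's own +x direction as seen from the pipe and plate. Now I'll work out the two turns back.

Run:
```python
from st import *
c=(.5704,-.22076);a=np.radians(-26.2);steps(*c,c[0]+.055*np.cos(a),c[1]+.055*np.sin(a),360-26.2,.055,12)
```

```text
[[4.0, 10.8, 0, 0, 0, 0], [1.6, 11.4, 0, 0, 0, 0], [-0.8, 11.4, 0, 0, 0, 0], [-3.1, 11.1, 0, 0, 0, 0], [-5.3, 10.2, 0, 0, 0, 0]] -> ang 33.8
[[-7.4, 8.8, 0, 0, 0, 0], [-9.0, 7.1, 0, 0, 0, 0], [-10.4, 5.1, 0, 0, 0, 0], [-11.1, 2.8, 0, 0, 0, 0], [-11.5, 0.5, 0, 0, 0, 0]] -> ang 93.8
[[-11.3, -2.0, 0, 0, 0, 0], [-10.7, -4.3, 0, 0, 0, 0], [-9.6, -6.4, 0, 0, 0, 0], [-8.0, -8.2, 0, 0, 0, 0], [-6.1, -9.7, 0, 0, 0, 0]] -> ang 153.8
[[-4.0, -10.8, 0, 0, 0, 0], [-1.6, -11.4, 0, 0, 0, 0], [0.8, -11.5, 0, 0, 0, 0], [3.1, -11.0, 0, 0, 0, 0], [5.3, -10.2, 0, 0, 0, 0]] -> ang 213.8
[[7.4, -8.8, 0, 0, 0, 0], [9.0, -7.2, 0, 0, 0, 0], [10.4, -5.0, 0, 0, 0, 0], [11.1, -2.9, 0, 0, 0, 0], [11.5, -0.4, 0, 0, 0, 0]] -> ang 273.8
[[11.3, 2.0, 0, 0, 0, 0], [10.7, 4.2, 0, 0, 0, 0], [9.6, 6.4, 0, 0, 0, 0], [8.0, 8.3, 0, 0, 0, 0], [6.1, 9.7, 0, 0, 0, 0]] -> ang 333.8
```

Request:
move_arm([
  [1.7, 3.4, 0, 0, 0, 0],
  [0, 0, 0, 0, 0, 0],
  [0, 0, 0, 0, 0, 0],
  [0, 0, 0, 0, 0, 0],
  [0, 0, 0, 0, 0, 0],
])

```text
t: 16.87
eef_pos: [0.6199, -0.2451, 0.1224]
ee_rot: [-3.141, -0.0, -1.98]
force: [1.4, 2.1, -2.2]
width: 0.0224
```

Request:
move_arm([
  [4.0, 10.8, 0, 0, 0, 0],
  [1.6, 11.4, 0, 0, 0, 0],
  [-0.8, 11.4, 0, 0, 0, 0],
  [-3.1, 11.1, 0, 0, 0, 0],
  [-5.3, 10.2, 0, 0, 0, 0],
])

```text
t: 17.28
eef_pos: [0.6157, -0.189, 0.1224]
ee_rot: [3.141, -0.001, -1.98]
force: [-2.1, -3.2, -0.6]
width: 0.0222
```

Request:
move_arm([
  [-7.4, 8.8, 0, 0, 0, 0],
  [-9.0, 7.1, 0, 0, 0, 0],
  [-10.4, 5.1, 0, 0, 0, 0],
  [-11.1, 2.8, 0, 0, 0, 0],
  [-11.5, 0.5, 0, 0, 0, 0],
])

```text
t: 17.7
eef_pos: [0.5658, -0.1655, 0.1224]
ee_rot: [-3.141, -0.001, -1.979]
force: [3.0, -14.4, -7.3]
width: 0.0227
```

Request:
move_arm([
  [-11.3, -2.0, 0, 0, 0, 0],
  [-10.7, -4.3, 0, 0, 0, 0],
  [-9.6, -6.4, 0, 0, 0, 0],
  [-8.0, -8.2, 0, 0, 0, 0],
  [-6.1, -9.7, 0, 0, 0, 0],
])

```text
t: 18.12
eef_pos: [0.5216, -0.1953, 0.1224]
ee_rot: [-3.138, 0.002, -1.98]
force: [7.2, -2.1, -8.4]
width: 0.0221
```

Request:
move_arm([
  [-4.0, -10.8, 0, 0, 0, 0],
  [-1.6, -11.4, 0, 0, 0, 0],
  [0.8, -11.5, 0, 0, 0, 0],
  [3.1, -11.0, 0, 0, 0, 0],
  [5.3, -10.2, 0, 0, 0, 0],
])

```text
t: 18.53
eef_pos: [0.5246, -0.2513, 0.1224]
ee_rot: [3.141, 0.001, -1.98]
force: [3.0, 5.3, -2.8]
width: 0.0224
```

Request:
move_arm([
  [7.4, -8.8, 0, 0, 0, 0],
  [9.0, -7.2, 0, 0, 0, 0],
  [10.4, -5.0, 0, 0, 0, 0],
  [11.1, -2.9, 0, 0, 0, 0],
  [11.5, -0.4, 0, 0, 0, 0],
])

```text
t: 18.95
eef_pos: [0.5742, -0.2759, 0.1223]
ee_rot: [3.139, -0.0, -1.981]
force: [-2.7, 7.7, 4.0]
width: 0.0223
```

Request:
move_arm([
  [11.3, 2.0, 0, 0, 0, 0],
  [10.7, 4.2, 0, 0, 0, 0],
  [9.6, 6.4, 0, 0, 0, 0],
  [8.0, 8.3, 0, 0, 0, 0],
  [6.1, 9.7, 0, 0, 0, 0],
])

```text
t: 19.37
eef_pos: [0.62, -0.2453, 0.1223]
ee_rot: [3.14, -0.001, -1.981]
force: [-6.1, -0.6, 4.4]
width: 0.0227
```

Request:
move_arm([
  [0, 0, 0, 0, 0, 0],
  [0, 0, 0, 0, 0, 0],
  [0, 0, 0, 0, 0, 0],
  [0, 0, 0, 0, 0, 0],
  [0, 0, 0, 0, 0, 0],
])

```text
t: 19.78
eef_pos: [0.6201, -0.2447, 0.1223]
ee_rot: [-3.141, 0.0, -1.98]
force: [0.2, 1.7, -0.3]
width: 0.0225
```

One turn is done, with TCP radius 55 mm held throughout. Second turn, finishing slowly.

Request:
move_arm([
  [4.0, 10.8, 0, 0, 0, 0],
  [1.6, 11.4, 0, 0, 0, 0],
  [-0.8, 11.4, 0, 0, 0, 0],
  [-3.1, 11.1, 0, 0, 0, 0],
  [-5.3, 10.2, 0, 0, 0, 0],
])

```text
t: 20.2
eef_pos: [0.6157, -0.189, 0.1223]
ee_rot: [3.141, -0.001, -1.98]
force: [-3.3, -6.1, 1.0]
width: 0.0226
```

Request:
move_arm([
  [-7.4, 8.8, 0, 0, 0, 0],
  [-9.0, 7.1, 0, 0, 0, 0],
  [-10.4, 5.1, 0, 0, 0, 0],
  [-11.1, 2.8, 0, 0, 0, 0],
  [-11.5, 0.5, 0, 0, 0, 0],
])

```text
t: 20.62
eef_pos: [0.5662, -0.1655, 0.1224]
ee_rot: [-3.14, -0.001, -1.979]
force: [3.7, -14.8, -7.1]
width: 0.0224
```

Request:
move_arm([
  [-11.3, -2.0, 0, 0, 0, 0],
  [-10.7, -4.3, 0, 0, 0, 0],
  [-9.6, -6.4, 0, 0, 0, 0],
  [-8.0, -8.2, 0, 0, 0, 0],
  [-6.1, -9.7, 0, 0, 0, 0],
])

```text
t: 21.03
eef_pos: [0.5217, -0.1951, 0.1224]
ee_rot: [-3.138, 0.002, -1.979]
force: [7.1, -0.7, -7.4]
width: 0.0223
```

Request:
move_arm([
  [-4.0, -10.8, 0, 0, 0, 0],
  [-1.6, -11.4, 0, 0, 0, 0],
  [0.8, -11.5, 0, 0, 0, 0],
  [3.1, -11.0, 0, 0, 0, 0],
  [5.3, -10.2, 0, 0, 0, 0],
])

```text
t: 21.45
eef_pos: [0.5248, -0.2517, 0.1223]
ee_rot: [3.141, 0.0, -1.98]
force: [4.0, 5.1, -2.8]
width: 0.0227
```

Request:
move_arm([
  [7.4, -8.8, 0, 0, 0, 0],
  [9.0, -7.2, 0, 0, 0, 0],
  [10.4, -5.0, 0, 0, 0, 0],
  [11.1, -2.9, 0, 0, 0, 0],
  [11.5, -0.4, 0, 0, 0, 0],
])

```text
t: 21.87
eef_pos: [0.5742, -0.276, 0.1223]
ee_rot: [3.139, -0.0, -1.981]
force: [-3.7, 8.8, 4.3]
width: 0.0223
```

Request:
move_arm([
  [11.3, 2.0, 0, 0, 0, 0],
  [10.7, 4.2, 0, 0, 0, 0],
  [9.6, 6.4, 0, 0, 0, 0],
  [8.0, 8.3, 0, 0, 0, 0],
  [0, 0, 0, 0, 0, 0],
])

```text
t: 22.28
eef_pos: [0.6145, -0.2541, 0.1223]
ee_rot: [3.14, -0.001, -1.98]
force: [-1.9, 4.6, 2.6]
width: 0.0224
```

Request:
move_arm([
  [1.7, 2.4, 0, 0, 0, 0],
  [1.6, 2.4, 0, 0, 0, 0],
  [1.5, 2.5, 0, 0, 0, 0],
  [1.1, 2.0, 0, 0, 0, 0],
  [0, 0, 0, 0, 0, 0],
])

```text
t: 22.7
eef_pos: [0.6199, -0.2451, 0.1223]
ee_rot: [-3.141, -0.0, -1.98]
force: [-1.1, -0.4, 0.7]
width: 0.0221
```

Request:
move_arm([
  [0, 0, 0, 0, 0, 0],
  [0, 0, 0, 0, 0, 0],
  [0, 0, 0, 0, 0, 0],
  [0, 0, 0, 0, 0, 0],
  [0, 0, 0, 0, 0, 0],
])

```text
t: 23.12
eef_pos: [0.6199, -0.2451, 0.1223]
ee_rot: [-3.141, 0.0, -1.98]
force: [-0.4, -0.8, -0.9]
width: 0.0224
```

Run:
```python
from st import *
s=arm.get_state();p=s["eef_pos"];c=(.5704,-.22076);print(s["t"],p,s["force"],s["width"],np.hypot(p[0]-c[0],p[1]-c[1]),np.degrees(np.arctan2(p[1]-c[1],p[0]-c[0])))
im=arm.grab_frame("side");save(im,"end.png")
```

```text
23.1167 [ 0.61986862 -0.24511429  0.12234969] [-0.39259096 -0.77366226 -0.91472376] 0.022408230402149152 0.05513869628217759 -26.21185201742935
```

View pics/end.png

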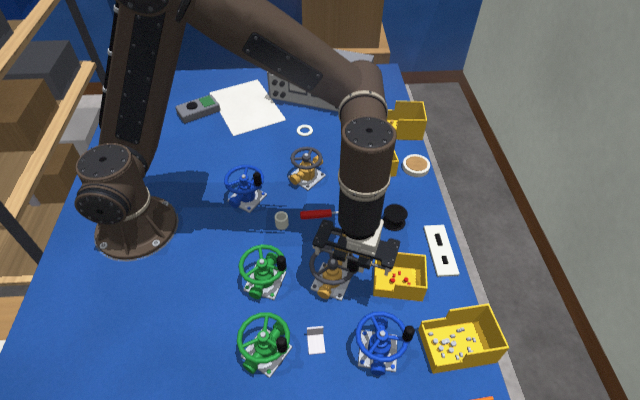

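The final view shows the gripper on the handle at about (347,255), and the bystanders and valve2 where they were. The measured angle is −26.2°, the same as the stop, plus two counted turns. Handing in.

```bash
python3 -c "
from station import arm
print(arm.job_done())"
```

```text
the job is handed in; nothing more can be done
None
```

I closed the brass crank-handle valve fully clockwise, backed it off exactly two turns and handed the job in with the gripper still holding the handle.

- **Stop:** the handle turned about 1.2 turns clockwise and then stopped. Pressing about 2 mm further raised the reaction to about 14 N with almost no movement, at a handle angle of about −26.2°. I estimate that angle is good to a few tenths of a degree.
- **Two turns back:** the last reading was −26.2° again after two counted counter-clockwise turns. The handle was at radius 55.1 mm, the jaws at 22.4 mm and the residual force about 1 N. The robot clock read 23.1 s when I took it, against the 67 s limit.
- **Forces:** the highest force reading at the end of any move was about 16 N.
- **Everything else:** in the final side picture valve2, the look-alikes and the bystanders appear untouched. The arm hides part of one bin and part of the screwdriver there.

No checks failed. The first estimate of the stem axis was about 0.7 mm off, so I refitted it from the measured circle before reaching the stop.

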